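Put the torch-cleaning station back in service

TASK

The torch-cleaning station has just been moved and has to go back into service: pull out the transit pin that blocks its flat cover and leave it in the tray's large empty compartment, then swivel the cover aside around its screw until the whole port is clear, press the reset plunger in the port fully down, and swivel the cover fully shut again. Leave the other things on the table where they are.

Things in the scene. Friction and masses are not known exactly. Their poses are not given: they have to be found in the camera images.
- station: Torch-cleaning station, fixed to the table: a grey box 170 (x) x 180 (y) x 90 mm high on a dark foot plate 190 x 200 x 6 mm, with a grey top carrying a bare steel cover. Origin: centre of its underside on the table, z up. Positions in its frame (mm): pivot screw (30, 60), centre of the round port and plunger (30, -10), pin hole (-25, -10); all open in the top at z = 90. The port is 60 mm wide and 26 mm deep.
- pivot (a point): The axis of the cover's one pivot screw, at the top face of the cover plate (97 mm above the table). x, y axes as the station's.
- stud (a point): The cover's thumb stud: an upright dark steel post 14 mm in diameter standing 24 mm tall on the cover's nose, 118 mm from the pivot screw. The point is on its axis half-way up, 109 mm above the table; stud top at 121 mm. The cover is a steel plate 6 mm thick (top at 97 mm): 36 mm wide at the screw, a 76 mm disc over the port (70 mm from the screw) and a 28 mm wide rounded nose around the stud. The stud is meant to be pushed sideways; the cover cannot lift.
- cover (a joint): Swivel angle of the cover in rad about the vertical pivot screw, clockwise seen from above as it grows. 0: shut against its stop, nose pointing along the station's -y from the screw, port covered. 1.57: nose pointing along the station's -x. Stop at 1.75. The port is wholly clear above about 1.0. Friction (about 2 N at the stud) keeps it where it is left. It starts shut, at 0 to 0.02, and the pin blocks it.
- plunger_top (a point): Centre of the top of the reset plunger, a black mushroom head 38 mm in diameter in the middle of the port. Popped up, its top is 3 to 5 mm below the station's top face (85 to 87 mm above the table); fully down it is 13 mm below it (77 mm above the table).
- plunger (a joint): How far the plunger is pressed down, in m: 0 popped up, 0.010 fully down against its stop. It starts at 0 to 0.002, resists with about 3 N and stays where it is left.
- pin_center (a point): Transit pin, steel, 56 mm long, about 90 g: a head 22 mm in diameter and 34 mm long, and below it a shank 10 mm in diameter and 22 mm long. The point is on its axis, half-way along (28 mm from either end), z axis towards the head's end. At the start it stands upright in the pin hole, shank down, loose (not threaded), close beside the cover's disc; its head's underside rests on the station's top, so the head spans 90 to 124 mm above the table and the point is at 96 mm.
- tray: Consumables tray, grey plastic, fixed: 200 (x) x 130 (y) x 30 mm high, walls and floor 4 mm. A divider across it at x = -30 mm makes a large empty compartment (+x side, 124 x 122 mm inside) and a small one (-x side) with a nozzle in it. Origin: centre of its underside on the table.
- tray_space (a point): Centre of the floor of the tray's large compartment, 4 mm above the table; x, y axes as the tray's (compartment 124 mm along x, 122 mm along y, walls 26 mm above this floor).
- nozzle_a: Bystander: copper gas nozzle, 23 mm in diameter, 52 mm tall, standing in the tray's small compartment. Origin at its foot.
- nozzle_b: Bystander: the same kind of copper nozzle, standing on the table between the station and the tray. Origin at its foot.
- angle_offcut: Bystander: dark steel angle, 140 mm long, 35 mm wide and high. Origin under its centre.
- clamp: Bystander: locking clamp with red handles lying flat, about 220 x 52 x 14 mm. Origin near its middle, underside.
- wrench: Bystander: steel wrench lying flat, 180 mm long. Origin at its underside.
- spray: Bystander: blue spray bottle, 64 mm in diameter, 190 mm tall. Origin at its foot.
- paste: Bystander: can of dip paste, 72 mm in diameter, 60 mm tall. Origin at its foot.
- pin: The transit pin as a body, origin at the centre of the shank's free end, z axis towards the head (see pin_center).

How it is judged:
On the way, in this order (a step that is already met when the one before it is completed fails the run):
1. the transit pin is out and let go in the tray's large compartment (x of pin_center in the frame of tray_space between -0.06 and 0.06 m and y of pin_center in the frame of tray_space between -0.06 and 0.06 m and z of pin_center in the frame of tray_space between 0 and 0.04 m and contact force between pin and the fingers below 0.1 N), for 0.2 s.
2. the cover is swivelled aside, clear of the whole port (value of joint cover above 1 rad), for 0.1 s.
3. the plunger is pressed fully down (value of joint plunger above 0.008 m), for 0.1 s.
At the end, for the whole second after the job is handed in: The cover is shut (within 0.06 rad), the plunger under it is down (at least 8 of 10 mm), and the pin is at rest and let go inside the tray's large compartment (centre within 60 mm of the compartment's centre along x and y, at most 40 mm above its floor) (all of step 1 and value of joint cover below 0.06 rad and value of joint plunger above 0.008 m and linear speed of pin below 0.03 m/s); the robot touches nothing.
It fails at once if another thing on the table is moved by more than 4 cm (distance of any of nozzle_a, nozzle_b, angle_offcut, clamp, wrench, spray, paste from where it was at the start of the episode above 0.04 m).
It also fails if it takes over 61 s, if anything falls off the work surface, if the arm or the gripper's body presses on something with over 40 N, if the wrist force passes 120 N, or if a joint passes its speed limit or range.

ROBOT

A 6-joint arm with a two-finger parallel gripper is mounted at the origin on the work surface. World frame = base frame: x ahead of the robot, y to its left, z up, the work surface at z = 0. Lengths are in m, angles in rad, forces in N, time in s.
With the tool pointing down it reaches from about 0.3 to 0.85 m from the base axis. Payload 5.4 kg.
Tool frame: the origin (TCP) lies at the very end of the fingers, on their centre line; the grasp point (between the pads) lies 19 mm behind it; y points along the fingers, z is the direction in which the jaws open and shut, and the axes are right-handed (so a half turn about y gives the same grasp; the last joint's range is limited). The gripper opens to 85 mm and grips with 20 to 120 N. Pads are 22 mm wide; open, the fingers measure 114 mm over their backs; the gripper's body (76 mm by 85 mm) begins 54 mm behind the grasp point. The pads swing forward as they close: fully open they stand 13 mm farther back than shut.
Start: joints at [0.895, 0.158, 1.597, -0, 1.386, -0.21], TCP at [0.258, 0.514, 0.231] pointing down, gripper open.
Joint ranges: [-2.91, 2.91], [-0.94, 2.29], [0.18, 2.7], [-1.29, 4.43], [0.17, 2.64], [-3, 3]. Speed limits (rad/s): [2.57, 2.57, 3.14, 3.14, 3.14, 3.14].

INTERFACE

Orientations are given as a 3x3 rotation matrix whose columns are the frame's x, y, z axes.
In Python, from rig import arm, camera, camera_model gives the robot as it stands.
- The arm moves only by the tool servo_tool, never from a script. Its argument "moves" is text: rows parted by semicolons, each of 4 numbers parted by spaces: the shift along the tool's x, y, z in m, then the turn about the tool's y in degrees. In form: tx ty tz turn; .... A call has 1 to 12 rows; each row shifts and turns the commanded pose from where the row before left it, along the tool's axes as they then stand; what a row does not reach is not made up. A row lasts 1/8 s, in which the tool goes at most 62.5 mm and 10.7 degrees, less where a joint would pass 70% of its speed; a pose out of reach is approached as far as the arm can. A call is refused whole if a number of a shift passes 0.0625 or a number of a turn 10.7, either way. A call with a gripper value outside its range is refused whole. "grip" is the closure, from 0 (fully open) to 1 (shut), set as the call begins (left out, the last holds). The fingers move at their own pace and stop on an object; "force" is the grip in N (left out, the last holds). Time passes only in rows, so rows that do not move let the fingers close. It gives the time, the measured TCP pose, the force and the opening at its end, in the units of the state.
- arm.get_state(): the state, without advancing time (a new reading comes with each control period).
- camera(name): name is "scene" or "top" or "wrist"; returns (picture, depth): 384x512x3 uint8, red, green, blue; 384x512 float32, m along the optical axis (not along the pixel's ray), 0 where there is no reading.
- camera_model(name): a dict with "camera_matrix" (3x3 intrinsics, pixels), "cam_to_world" (4x4, takes a point from camera to world coordinates); the wrist camera has in their place "tool_from_camera" (4x4, takes a point from camera to tool coordinates, whose origin is the TCP and whose axes are the tool frame's). Camera axes: x right, y up, looking along -z (the intrinsics and any distortion apply to the point x, -y, -z); pixel columns grow to the right and rows downward; lengths in m; the calibration is good to about 2 mm. The wrist camera is an equidistant fisheye: a pixel r from the principal point sees the ray r / f radians off the axis. A picture is of the moment at which its call begins: read the wrist's pose just before it. camera_model takes no time and is no camera call.
- arm.hand_in(): hands the job in, once; it reports no verdict.
The state is a dict: "t": time; "joints": joint angles; "qvel": joint speeds; "effort": joint torques, N m; "ee_pos": TCP position; "tcp_rot": TCP orientation; "ft_force": force on the tool from outside, world axes, zero at the start; "ft_torque": the same for the moment, N m; "width": opening from 0.0 (shut) to 1.0 (fully open).
Only numpy, scipy, OpenCV 4.12 (cv2) and the standard library are available. Lean on these libraries where they do the work, as an engineer would, in place of code of your own. Each camera call takes 0.05 s, during which the arm holds its last target. There are 200 camera calls.

## Working session

There is one attempt and no reset: what is moved stays moved. The work goes in short steps, Python scripts to look and compute and a tool call to move; the robot and the scene stay as the last step left them, time stands still between calls to the robot, and variables do not carry over. Pictures are saved under pics/ and viewed, about 8 in all and at most 12, crops included, and the job is handed in when it is done.

Besides the shell and the picture viewer there is one more tool, called in YAML: its name, and indented under it one key for each argument. servo_tool: Moves the arm, as the interface text tells. Its arguments: {"type":"object","properties":{"moves":{"type":"string"},"grip":{"type":"number"},"force":{"type":"number"}},"required":["moves"]}

```bash
mkdir -p pics; ls
cat > h.py <<'E'
import numpy as np, cv2
from rig import arm, camera, camera_model
def pts(name,d):
    m=camera_model(name);K=np.array(m["camera_matrix"]);T=np.array(m["cam_to_world"])
    v,u=np.mgrid[0:d.shape[0],0:d.shape[1]]
    P=np.stack([(u-K[0,2])/K[0,0]*d,-(v-K[1,2])/K[1,1]*d,-d],-1)
    return P@T[:3,:3].T+T[:3,3]
def st():
    s=arm.get_state();print({k:np.round(s[k],3).tolist() for k in("t","ee_pos","tcp_rot","ft_force","width","joints")});return s
E
python3 - <<'E'
from h import *
st()
for n in("top","scene"):
    p,d=camera(n);np.savez(f"{n}.npz",p=p,d=d);cv2.imwrite(f"pics/{n}0.png",p[:,:,::-1])
    m=camera_model(n);print(n,np.round(m["camera_matrix"],1).tolist(),np.round(m["cam_to_world"],3).tolist(),[k for k in m],(d==0).mean())
print(camera_model("wrist"))
E
```

```text
pics
{'t': 0.0, 'ee_pos': [0.258, 0.513, 0.23], 'tcp_rot': [[0.893, -0.001, 0.449], [-0.449, -0.002, 0.893], [-0.0, -1.0, -0.002]], 'ft_force': [-0.103, 0.044, -0.031], 'width': 1.0, 'joints': [0.895, 0.159, 1.598, 0.0, 1.386, -0.21]}
top [[382.8, 0.0, 256.1], [0.0, 382.8, 188.4], [0.0, 0.0, 1.0]] [[0.003, 0.993, -0.116, 0.484], [-1.0, 0.005, 0.017, 0.017], [0.018, 0.116, 0.993, 1.384], [0.0, 0.0, 0.0, 1.0]] ['camera_matrix', 'cam_to_world'] 0.004175821940104167
scene [[383.4, 0.0, 254.0], [0.0, 383.4, 191.5], [0.0, 0.0, 1.0]] [[-0.811, -0.419, 0.407, 1.054], [0.585, -0.579, 0.569, 0.597], [-0.003, 0.7, 0.715, 0.832], [0.0, 0.0, 0.0, 1.0]] ['camera_matrix', 'cam_to_world'] 0.004063924153645833
{'camera_matrix': array([[297.31863964,   0.        , 250.81437669],
       [  0.        , 297.31863964, 192.63977187],
       [  0.        ,   0.        ,   1.        ]]), 'tool_from_camera': array([[-8.42180747e-04, -9.52628408e-01, -3.04135509e-01,
        -7.78313518e-02],
       [ 4.43016256e-04,  3.04135232e-01, -9.52628765e-01,
        -1.42164354e-01],
       [ 9.99999547e-01, -9.37022580e-04,  1.65893034e-04,
        -9.59001474e-05],
       [ 0.00000000e+00,  0.00000000e+00,  0.00000000e+00,
         1.00000000e+00]])}
```

View pics/top0.png

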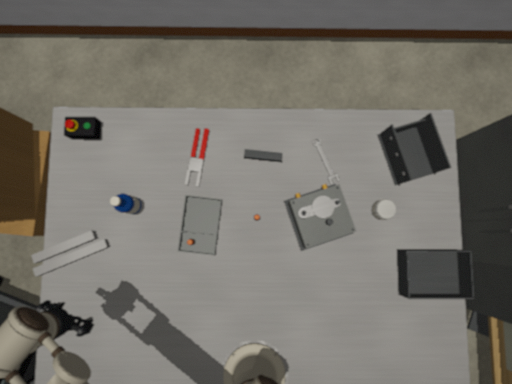

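View pics/scene0.png

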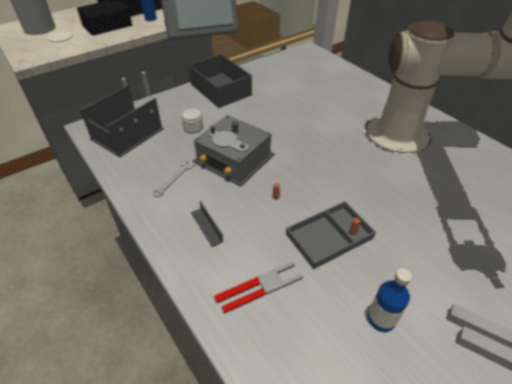

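Run:
```python
from h import *
ims=[]
for n,(x0,y0,x1,y1) in dict(top=(275,175,365,255),scene=(185,105,285,190)).items():
    z=np.load(n+".npz");p,d=z["p"],z["d"];W=pts(n,d)
    ims.append(cv2.resize(p[y0:y1,x0:x1,::-1],(400,380),interpolation=cv2.INTER_CUBIC))
    sub=W[y0:y1,x0:x1]
    m=((sub[...,2]>.104)&(sub[...,2]<.14)).astype(np.uint8)
    k,l,s,c=cv2.connectedComponentsWithStats(m)
    for i in range(1,k):
        q=sub[l==i];print(n,"post",c[i]+[x0,y0],len(q),q.mean(0).round(4),q[:,2].max().round(3), q[q[:,2]>q[:,2].max()-.006].mean(0).round(4))
    m=((sub[...,2]>.08)&(sub[...,2]<.104))
    r=cv2.minAreaRect((sub[m][:,:2]*1000).astype(np.float32));print(n,"station",r,np.median(sub[m][:,2]))
z=np.load("top.npz");W=pts("top",z["d"]);p=z["p"]
sub=W[190:260,170:230];m=(sub[...,2]>.018)&(sub[...,2]<.04)
print("tray",cv2.minAreaRect((sub[m][:,:2]*1000).astype(np.float32)))
print("nozzB",W[217,257],W[241,192])
cv2.imwrite("pics/crop.png",np.hstack(ims))
```

```text
top post [337.83333333 201.72222222] 18 [ 0.5893 -0.2772  0.1196] 0.128 [ 0.592  -0.2774  0.1243]
top post [304. 212.] 1 [ 0.5555 -0.1663  0.1041] 0.104 [ 0.5555 -0.1663  0.1041]
top post [306.  212.5] 2 [ 0.5539 -0.1729  0.1044] 0.105 [ 0.5539 -0.1729  0.1044]
top post [304. 214.] 1 [ 0.5487 -0.1658  0.107 ] 0.107 [ 0.5487 -0.1658  0.107 ]
top post [329.65 221.4 ] 40 [ 0.5239 -0.2482  0.122 ] 0.128 [ 0.5242 -0.2482  0.1246]
top station ((544.1366577148438, -232.55380249023438), (169.62123107910156, 181.7096405029297), 18.75078582763672) 0.09103050020454895
scene post [235.01724138 125.22413793] 58 [ 0.5251 -0.2427  0.1179] 0.127 [ 0.5238 -0.2454  0.1238]
scene post [212.56 128.16] 25 [ 0.5895 -0.2725  0.1167] 0.125 [ 0.588  -0.2742  0.1219]
scene post [244. 145.] 1 [ 0.549  -0.1593  0.1043] 0.104 [ 0.549  -0.1593  0.1043]
scene station ((542.9385986328125, -229.2416534423828), (175.30560302734375, 183.91278076171875), 18.82477569580078) 0.09095983624723447
tray ((514.233642578125, 191.77862548828125), (131.19906616210938, 200.20944213867188), 83.74944305419922)
nozzB [ 0.54038574 -0.00987728  0.05193463] [0.45723896 0.212768   0.05660825]
```

View pics/crop.png

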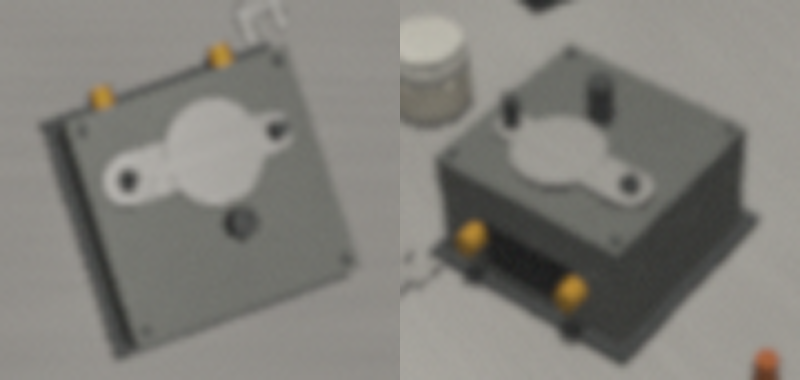

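servo_tool:
  moves: "0 0 0 -9.08; 0 0 0 -9.08; 0 0 0 -9.08; 0 0 0 -9.08; 0 0 0 -9.08; 0 0 -0.05 0; 0 0 -0.05 0; 0 0 -0.05 0; 0 0 -0.05 0; 0 0 -0.05 0; 0 0 -0.05 0; 0 0 -0.05 0"
  grip: 0.4
  force: 40

```text
t: 1.6
ee_pos: [0.3705, 0.1807, 0.231]
tcp_rot: [[0.947, -0.0, -0.321], [0.321, -0.0, 0.947], [-0.0, -1.0, 0.0]]
ft_force: [0.4, -0.2, -0.5]
width: 0.601
```

servo_tool:
  moves: "0 0 -0.05 0; 0 0 -0.05 0; 0 0 -0.05 0; 0 0 -0.05 0; 0 0 -0.05 0; 0 0 -0.05 0; 0 0 -0.05 0; 0 0 -0.05 0; 0 0 -0.05 0; 0.0067 0 0 0; 0 0 0 0"

```text
t: 2.98
ee_pos: [0.5211, -0.2411, 0.2307]
tcp_rot: [[0.947, -0.001, -0.321], [0.321, 0.001, 0.947], [-0.001, -1.0, 0.002]]
ft_force: [-1.0, 0.2, -0.4]
width: 0.599
```

```bash
cat >> h.py <<'E'
def wrist_ray(px,s):
    m=camera_model("wrist");K=np.array(m["camera_matrix"]);T=np.array(m["tool_from_camera"])
    a=(np.atleast_2d(px)-K[:2,2])/K[0,0];r=np.linalg.norm(a,axis=1,keepdims=True)+1e-9
    D=np.c_[a/r*np.sin(r),np.cos(r)]*[1,-1,-1]
    R=np.array(s["tcp_rot"]);o=np.array(s["ee_pos"])+R@T[:3,3]
    return o,D@T[:3,:3].T@R.T
def on_plane(px,z,s):
    o,D=wrist_ray(px,s);return o+D*((z-o[2])/D[:,2:])
def project(P,s):
    m=camera_model("wrist");K=np.array(m["camera_matrix"]);T=np.array(m["tool_from_camera"])
    R=np.array(s["tcp_rot"]);q=(np.atleast_2d(P)-s["ee_pos"])@R-T[:3,3];q=q@T[:3,:3]*[1,-1,-1]
    n=np.linalg.norm(q[:,:2],axis=1,keepdims=True);return K[:2,2]+q[:,:2]/n*np.arctan2(n,q[:,2:])*K[0,0]
E
python3 - <<'E'
from h import *
s=st();p,d=camera("wrist");np.savez("w1.npz",p=p,d=d);cv2.imwrite("pics/w1.png",p[:,:,::-1])
print(project([[.5235,-.2485,.124],[.590,-.276,.121],[.5526,-.1646,.097]],s).round())
E
```

```text
{'t': 2.975, 'ee_pos': [0.521, -0.241, 0.231], 'tcp_rot': [[0.947, -0.001, -0.321], [0.321, 0.001, 0.947], [-0.001, -1.0, 0.002]], 'ft_force': [-1.018, 0.227, -0.444], 'width': 0.599, 'joints': [-0.644, 0.158, 1.599, 0.0, 1.386, -2.542]}
[[242. 191.]
 [193. 244.]
 [311. 233.]]
```

View pics/w1.png

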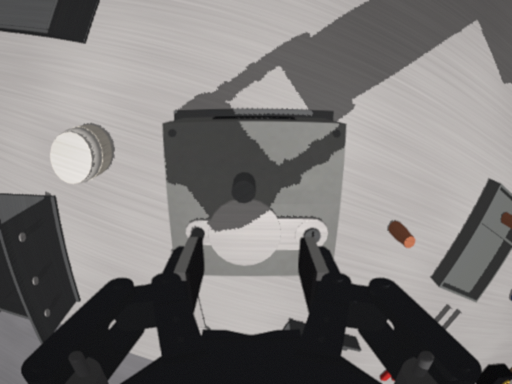

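Run:
```python
from h import *
s=arm.get_state();z=np.load("w1.npz");d=z["d"]
v,u=np.mgrid[150:275,170:340];px=np.c_[u.ravel(),v.ravel()]
o,D=wrist_ray(px,s);m=camera_model("wrist");T=np.array(m["tool_from_camera"]);f=-(np.array(s["tcp_rot"])@T[:3,2])
P=o+D*(d[v,u].ravel()/(D@f))[:,None]
P=P.reshape(v.shape+(3,))
M=((P[...,2]>.112)&(P[...,2]<.128)).astype(np.uint8)
k,l,S,c=cv2.connectedComponentsWithStats(M)
for i in range(1,k):
    q=P[l==i]
    if 15<len(q)<600:
        zt=np.percentile(q[:,2],90);t=q[q[:,2]>zt-.004];print(c[i]+[170,150],len(q),zt.round(4),t.mean(0).round(4),cv2.minEnclosingCircle((t[:,:2]*1000).astype(np.float32)))
g=P[30:60,10:40,2];print(np.median(P[-8:,10:60,2]),np.median(g))
```

```text
[242.96428571 189.74404762] 504 0.1244 [ 0.5233 -0.2473  0.1235] ((523.7048950195312, -247.08477783203125), 10.753392219543457)
[194.96875 234.84375] 32 0.1177 [ 0.5833 -0.2771  0.1162] ((585.0394287109375, -277.0223083496094), 4.6869378089904785)
0.09122069926589188 0.08963763551879783
```

servo_tool:
  moves: "0 0.033 -0.0068 0; 0 0.033 0 0; 0 0.033 0 0; 0 0.023 0 0; 0 0.012 0 0; 0 0 0 0; 0 0 0 0"

```text
t: 3.9
ee_pos: [0.5242, -0.2486, 0.0987]
tcp_rot: [[0.947, 0.002, -0.321], [0.321, -0.001, 0.947], [0.001, -1.0, -0.002]]
ft_force: [-0.0, 0.6, 1.0]
width: 0.596
```

servo_tool:
  moves: "0 0 0 0; 0 0 0 0; 0 0 0 0; 0 0 0 0; 0 0 0 0"
  grip: 1
  force: 60

```text
t: 4.53
ee_pos: [0.5239, -0.2485, 0.0984]
tcp_rot: [[0.947, 0.001, -0.321], [0.321, -0.0, 0.947], [0.001, -1.0, -0.001]]
ft_force: [-0.9, 1.8, 5.5]
width: 0.238
```

servo_tool:
  moves: "0 -0.01 0 0; 0 -0.02 0 0; 0 -0.03 0 0; 0 -0.03 0 0; 0 -0.02 0.01 0; 0.0163 0 0.0396 0; 0.0163 0 0.0396 0; 0.0163 0 0.0396 0; 0.0163 0 0.0396 0; 0.0163 0 0.0396 0; 0.0163 0 0.0396 0; 0.0163 0 0.0396 0"

```text
t: 6.02
ee_pos: [0.5386, 0.0622, 0.2071]
tcp_rot: [[0.947, -0.001, -0.321], [0.321, 0.0, 0.947], [-0.001, -1.0, 0.0]]
ft_force: [0.8, -0.6, -0.9]
width: 0.235
```

servo_tool:
  moves: "0.0163 0 0.0396 0; 0.0163 0 0.0396 0; 0.0163 0 0.0396 0; 0 0.02 0 0; 0 0 0 0"

```text
t: 6.65
ee_pos: [0.5455, 0.189, 0.1853]
tcp_rot: [[0.947, -0.005, -0.322], [0.322, -0.001, 0.947], [-0.005, -1.0, 0.001]]
ft_force: [0.3, -0.9, -0.5]
width: 0.234
```

Run:
```python
from h import *
s=st();p,d=camera("wrist");cv2.imwrite("pics/w2.png",p[:,:,::-1])
```

```text
{'t': 6.65, 'ee_pos': [0.545, 0.189, 0.185], 'tcp_rot': [[0.947, -0.005, -0.322], [0.322, -0.001, 0.947], [-0.005, -1.0, 0.001]], 'ft_force': [0.271, -0.888, -0.529], 'width': 0.234, 'joints': [0.124, 0.206, 1.636, -0.0, 1.305, -1.774]}
```

View pics/w2.png

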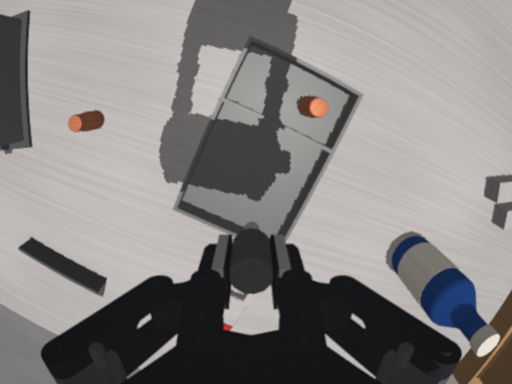

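Run:
```python
from h import *
s=arm.get_state()
print(on_plane([[178,208],[250,39],[361,95],[225,100],[331,150]],.03,s).round(3).tolist())
```

```text
[[0.605, 0.124, 0.03], [0.413, 0.142, 0.03], [0.426, 0.268, 0.03], [0.479, 0.139, 0.03], [0.492, 0.258, 0.03]]
```

servo_tool:
  moves: "0.003 0.035 0.003 0; 0 0.035 0 0; 0 0.035 0 0; 0 0.025 0 0; 0 0.01 0 0; 0 0.0075 0 0; 0 0 0 0; 0 0 0 0"

```text
t: 7.7
ee_pos: [0.5503, 0.1924, 0.0409]
tcp_rot: [[0.947, 0.002, -0.321], [0.321, 0.0, 0.947], [0.002, -1.0, -0.0]]
ft_force: [0.3, -0.1, 0.1]
width: 0.234
```

servo_tool:
  moves: "0 0 0 0; 0 0 0 0; 0 0 0 0; 0 0 0 0; 0 -0.01 0 0; 0 -0.03 0 0; 0 -0.05 0 0; 0 -0.05 0 0; 0 -0.05 0 0"
  grip: 0.5

```text
t: 8.82
ee_pos: [0.5493, 0.1923, 0.2323]
tcp_rot: [[0.947, 0.001, -0.321], [0.321, 0.0, 0.947], [0.001, -1.0, -0.0]]
ft_force: [0.6, -0.2, -0.4]
width: 0.499
```

Run:
```python
from h import *
s=st();p,d=camera("wrist");cv2.imwrite("pics/w3.png",p[:,:,::-1])
```

```text
{'t': 8.825, 'ee_pos': [0.549, 0.192, 0.232], 'tcp_rot': [[0.947, 0.001, -0.321], [0.321, 0.0, 0.947], [0.001, -1.0, -0.0]], 'ft_force': [0.558, -0.17, -0.377], 'width': 0.499, 'joints': [0.129, 0.175, 1.576, -0.0, 1.389, -1.768]}
```

View pics/w3.png

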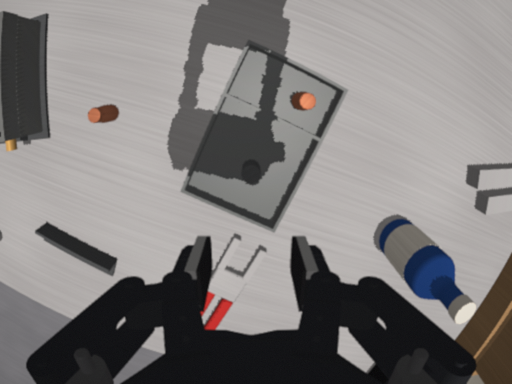

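servo_tool:
  moves: "-0.0111 0 -0.0456 0; -0.0111 0 -0.0456 0; -0.0111 0 -0.0456 0; -0.0111 0 -0.0456 0; -0.0111 0 -0.0456 0; -0.0111 0 -0.0456 0; -0.0111 0 -0.0456 0; -0.0111 0 -0.0456 0; -0.0111 0 -0.0456 0; -0.0111 0 -0.0456 0"
  grip: 0.6

```text
t: 10.12
ee_pos: [0.5907, -0.2768, 0.2304]
tcp_rot: [[0.947, 0.001, -0.321], [0.321, -0.0, 0.947], [0.001, -1.0, -0.001]]
ft_force: [0.5, -0.8, -0.2]
width: 0.401
```

servo_tool:
  moves: "0 0 0 10; 0 0 0 10; 0 0 0 10; 0 0 0 10; 0 0 0 10; 0 0 0 10; 0 0 0 10; 0 0 0 10; 0 0 0 10; 0 0 0 0; 0 0 0 0"

```text
t: 11.5
ee_pos: [0.5906, -0.2752, 0.23]
tcp_rot: [[0.324, 0.0, 0.946], [-0.946, -0.0, 0.324], [0.0, -1.0, 0.0]]
ft_force: [-1.0, 0.5, -0.2]
width: 0.399
```

Run:
```python
from h import *
s=st();p,d=camera("wrist");np.savez("w4.npz",p=p,d=d)
for px in project([[.590,-.276,.121]],s): print(px)
cv2.imwrite("pics/w4.png",p[:,:,::-1])
```

```text
{'t': 11.5, 'ee_pos': [0.591, -0.275, 0.23], 'tcp_rot': [[0.324, 0.0, 0.946], [-0.946, -0.0, 0.324], [0.0, -1.0, 0.0]], 'ft_force': [-0.958, 0.544, -0.171], 'width': 0.399, 'joints': [-0.621, 0.355, 1.365, -0.0, 1.422, -0.951]}
[249.89460717 190.5654446 ]
```

View pics/w4.png

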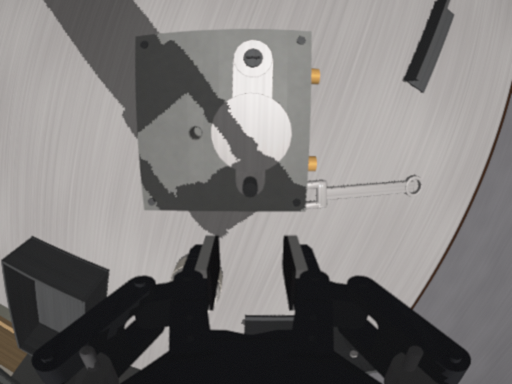

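servo_tool:
  moves: "0 0.03 0 0; 0 0.03 0 0; 0 0.03 0 0; 0 0.02 0 0; 0 0.016 0 0; 0 0 0 0; 0 0 0 0"

```text
t: 12.42
ee_pos: [0.5913, -0.2756, 0.105]
tcp_rot: [[0.321, 0.002, 0.947], [-0.947, -0.001, 0.321], [0.002, -1.0, 0.001]]
ft_force: [1.4, 0.4, -0.5]
width: 0.4
```

servo_tool:
  moves: "-0.0012 0 -0.0164 8; -0.0012 0 -0.0164 8; -0.0012 0 -0.0164 8; -0.0012 0 -0.0164 8; -0.0012 0 -0.0164 8; -0.0012 0 -0.0164 8; -0.0012 0 -0.0164 8; -0.0012 0 -0.0164 8; -0.0012 0 -0.0164 8; -0.0012 0 -0.0164 8; 0 0 0 0; 0 0 0 0"

```text
t: 13.92
ee_pos: [0.4503, -0.2204, 0.1047]
tcp_rot: [[-0.876, 0.001, 0.482], [-0.482, -0.001, -0.876], [-0.001, -1.0, 0.002]]
ft_force: [-0.2, -0.6, -0.3]
width: 0.401
```

servo_tool:
  moves: "0 -0.02 0 0; 0 -0.04 0 0; 0 -0.04 0 0; -0.0208 0 0.0139 0; -0.0208 0 0.0139 0; -0.0208 0 0.0139 0; -0.0208 0 0.0139 0; -0.0208 0 0.0139 0; 0 0 0 0; 0 0 0 0"

```text
t: 15.18
ee_pos: [0.5737, -0.2308, 0.2036]
tcp_rot: [[-0.877, -0.001, 0.481], [-0.481, 0.0, -0.877], [0.001, -1.0, -0.001]]
ft_force: [-0.7, -0.1, 0.3]
width: 0.4
```

servo_tool:
  moves: "0 0 0 0; 0 0 0 0; 0 0 0 0; 0 0 0 0"
  grip: 1

```text
t: 15.68
ee_pos: [0.5741, -0.2307, 0.2039]
tcp_rot: [[-0.877, 0.0, 0.48], [-0.48, -0.0, -0.877], [-0.0, -1.0, 0.0]]
ft_force: [-0.1, -0.2, -0.6]
width: -0.004
```

Run:
```python
from h import *
s=st();p,d=camera("wrist");np.savez("w5.npz",p=p,d=d)
print(project([[.575,-.231,.086],[.449,-.221,.121]],s))
cv2.imwrite("pics/w5.png",p[:,:,::-1])
```

```text
{'t': 15.675, 'ee_pos': [0.574, -0.231, 0.204], 'tcp_rot': [[-0.877, 0.0, 0.48], [-0.48, -0.0, -0.877], [-0.0, -1.0, 0.0]], 'ft_force': [-0.063, -0.153, -0.604], 'width': -0.004, 'joints': [-0.577, 0.29, 1.498, -0.0, 1.354, 0.493]}
[[251.32152653 186.42151644]
 [179.84472222 301.37762318]]
```

View pics/w5.png

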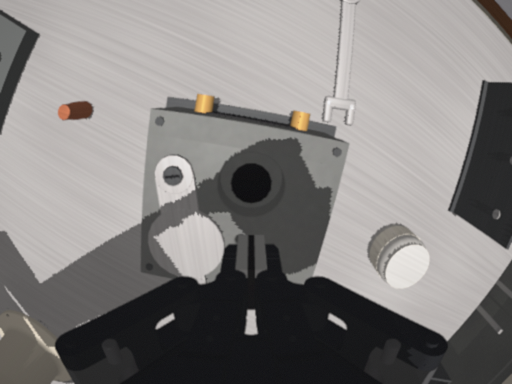

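servo_tool:
  moves: "0 0.03 0 0; 0 0.03 0 0; 0 0.03 0 0; 0 0.02 0 0; 0 0.006 0 0; 0 0.004 0 0; 0 0.004 0 0; 0 0.003 0 0; 0 0.001 0 0; 0 0 0 0; 0 0 0 0"

```text
t: 17.1
ee_pos: [0.5749, -0.2311, 0.077]
tcp_rot: [[-0.877, 0.002, 0.48], [-0.48, -0.001, -0.877], [-0.001, -1.0, 0.002]]
ft_force: [-1.1, 0.8, 5.5]
width: 0.001
```

servo_tool:
  moves: "0 0.0015 0 0; 0 0.0015 0 0; 0 0.001 0 0; 0 0 0 0; 0 0 0 0"

```text
t: 17.73
ee_pos: [0.5751, -0.2312, 0.0768]
tcp_rot: [[-0.877, 0.001, 0.481], [-0.481, -0.001, -0.877], [-0.0, -1.0, 0.002]]
ft_force: [-11.5, 6.6, 27.2]
width: -0.002
```

servo_tool:
  moves: "0 -0.01 0 0; 0 -0.03 0 0; 0 -0.04 0 0; 0 -0.0272 0 0; 0.021 0 -0.0118 0; 0.021 0 -0.0118 0; 0.021 0 -0.0118 0; 0.021 0 -0.0118 0; 0.021 0 -0.0118 0; 0 0 0 -5; 0 0 0 0; 0 0 0 0"

```text
t: 19.23
ee_pos: [0.454, -0.2294, 0.179]
tcp_rot: [[-0.833, 0.0, 0.554], [-0.554, -0.0, -0.833], [-0.0, -1.0, 0.0]]
ft_force: [0.5, -0.5, -0.5]
width: 0.003
```

servo_tool:
  moves: "0 0 0 0; 0 0 0 0; 0 0 0 0; 0 0 0 0"
  grip: 0.55

```text
t: 19.73
ee_pos: [0.4538, -0.2294, 0.179]
tcp_rot: [[-0.832, -0.0, 0.555], [-0.555, 0.0, -0.832], [0.0, -1.0, -0.0]]
ft_force: [-0.1, -0.1, 0.2]
width: 0.448
```

Run:
```python
from h import *
s=st();p,d=camera("wrist");
print(project([[.4545,-.230,.121],[.4545,-.230,.097],[.575,-.231,.077]],s))
cv2.imwrite("pics/w6.png",p[:,:,::-1])
```

```text
{'t': 19.725, 'ee_pos': [0.454, -0.229, 0.179], 'tcp_rot': [[-0.832, -0.0, 0.555], [-0.555, 0.0, -0.832], [0.0, -1.0, -0.0]], 'ft_force': [-0.126, -0.108, 0.202], 'width': 0.448, 'joints': [-0.706, 0.032, 1.839, 0.0, 1.271, 0.276]}
[[251.78894964 210.60989114]
 [251.70103527 199.71720281]
 [333.99009327  76.89109506]]
```

View pics/w6.png

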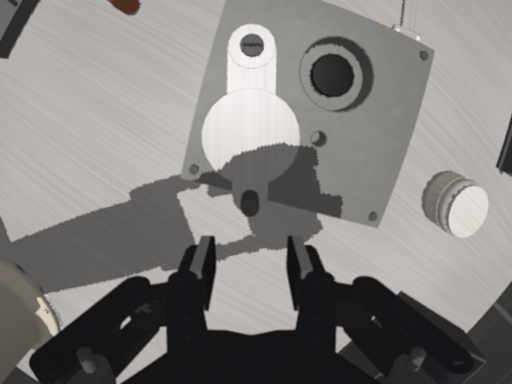

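servo_tool:
  moves: "0 0.03 0 0; 0 0.025 0 0; 0 0.02 0 0; 0 0 0 0; 0 0 0 0"

```text
t: 20.4
ee_pos: [0.4543, -0.2298, 0.1049]
tcp_rot: [[-0.832, 0.001, 0.555], [-0.555, -0.001, -0.832], [-0.0, -1.0, 0.001]]
ft_force: [0.3, -0.3, -0.1]
width: 0.452
```

servo_tool:
  moves: "-0.0012 0 0.0164 -8; -0.0012 0 0.0164 -8; -0.0012 0 0.0164 -8; -0.0012 0 0.0164 -8; -0.0012 0 0.0164 -8; -0.0012 0 0.0164 -8; -0.0012 0 0.0164 -8; -0.0012 0 0.0164 -8; -0.0012 0 0.0164 -8; 0 0 0.007 0; 0 0 0 0; 0 0 0 0"

```text
t: 21.9
ee_pos: [0.5905, -0.275, 0.1044]
tcp_rot: [[0.269, 0.0, 0.963], [-0.963, 0.0, 0.269], [-0.0, -1.0, 0.0]]
ft_force: [-0.1, -0.2, -0.7]
width: 0.449
```

servo_tool:
  moves: "0 0 0.004 0; 0 0 0.004 0; 0 0 0.003 0; 0 0 0.002 0; 0 0 0 0; 0 0 0 0"

```text
t: 22.65
ee_pos: [0.6033, -0.2712, 0.1039]
tcp_rot: [[0.271, 0.0, 0.963], [-0.963, 0.001, 0.271], [-0.001, -1.0, 0.0]]
ft_force: [-0.1, -1.0, 0.1]
width: 0.449
```

servo_tool:
  moves: "0 0 0.002 0; 0 0 0.002 0; 0 0 0.002 0; 0 0 0 0; 0 0 0 0"

```text
t: 23.28
ee_pos: [0.604, -0.271, 0.1035]
tcp_rot: [[0.271, -0.012, 0.963], [-0.963, 0.0, 0.271], [-0.003, -1.0, -0.011]]
ft_force: [-18.9, -2.7, 8.4]
width: 0.452
```

servo_tool:
  moves: "0 0 -0.006 0; 0 0 -0.006 0; 0 0 -0.006 0; 0 -0.01 0 0; 0 -0.04 0 0; 0 -0.05 0 0; 0 -0.04 0 0; 0 0 0 0; 0 0 0 0"

```text
t: 24.4
ee_pos: [0.5915, -0.2746, 0.2438]
tcp_rot: [[0.271, -0.0, 0.963], [-0.963, 0.0, 0.271], [-0.0, -1.0, -0.0]]
ft_force: [0.1, -0.0, -0.8]
width: 0.452
```

Run:
```python
from h import *
s=st();p,d=camera("wrist")
print(project([[.590,-.276,.121],[.5526,-.1646,.097]],s))
q,_=camera("scene")
cv2.imwrite("pics/w7.png",np.hstack([p[:240,60:400,::-1],cv2.resize(q[90:290,150:400,::-1],(300,240))]))
```

```text
{'t': 24.4, 'ee_pos': [0.592, -0.275, 0.244], 'tcp_rot': [[0.271, -0.0, 0.963], [-0.963, 0.0, 0.271], [-0.0, -1.0, -0.0]], 'ft_force': [0.066, -0.006, -0.786], 'width': 0.452, 'joints': [-0.62, 0.349, 1.345, 0.0, 1.448, -0.894]}
[[248.89357678 186.57065017]
 [242.93313871  61.20773017]]
```

View pics/w7.png

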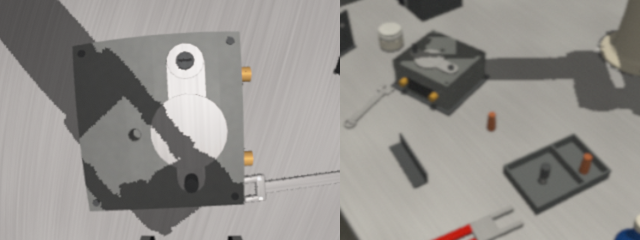

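```bash
python3 -c "
from h import *
print(arm.hand_in());st()"
```

```text
the job is handed in; nothing more can be done
None
the job is handed in; nothing more can be done
```

The station is back in service and I handed the job in after about 24 s of robot time; hand-in gives no verdict, so what follows rests on my own checks.

- **Pin:** I pulled it out and let it go near the middle of the tray's large compartment. The last picture shows it standing upright there.
- **Cover opened:** I swivelled it aside by its stud to about 1.3 rad, and the picture showed the whole port clear.
- **Plunger:** I pressed it until the fingertips stopped at 76.8 mm, with about 27 N of resistance. The fully-down height is 77 mm.
- **Cover shut:** I swung it back until it met its stop, at about 19 N. The last picture put the stud about 2 pixels from its predicted shut position.
- **Clear of everything:** The arm ended well above the station, touching nothing. In the pictures the things around the station and tray looked unmoved, though I did not measure them.

The plunger could not be seen under the shut cover. None of my checks failed or disagreed.

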